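# Turn the lamp dimmer up four clicks and store it

## Task

The copying lamps are too dim: with a fingertip, push the tab of the dimmer's click-stop dial round clockwise (seen from above) exactly four clicks from where it stands, without ever going on to a fifth, and leave it resting in that click. Then press the round push button on the same box all the way down and let go. Only push with the outside of the fingers: do not pinch the tab, and leave the things standing round the box where they are.

Things in the scene. Friction and masses are not known exactly. Their poses are not given: they have to be found in the camera images.
- dimmer: Grey control box screwed to the desk, 140 x 250 x 40 mm (its x, y, z). Origin: centre of its underside. Its z is up; its x points from the near long edge to the far one, its y to the dial's end. The dial's axis stands at box x = 0, y = +45 mm; the button at x = 0, y = -85 mm.
- dial_axis (a point): Centre of the dial's top face, on its vertical axis, 53 mm above the desk. The dial is a flat black disc, 110 mm across, its top 53 mm above the desk, with a low boss (28 mm across, 3 mm high) in its middle and one tall tab at its rim. Eight short black marks on the box round the dial show its eight click positions, 30 degrees apart.
- tab (a point): Middle of the tab, 44 mm out from the dial's axis. The tab is an upright black block on the dial, 24 mm long radially (32 to 56 mm from the axis), 14 mm thick, rising from the dial's face to 80.5 mm above the desk, this point being 67 mm above the desk, with a white line along its top as the pointer. It turns with the dial. Nothing else stands up on the dial, so a fingertip can stand over the disc beside the tab.
- dial (a joint): Turn of the dial in rad, growing clockwise seen from above. 0 is the first click position (the tab then points 105 degrees anticlockwise from the box's x axis); clicks lie every 0.5236 rad (30 degrees), the last at 3.665, with stops just beyond the first and the last. It starts resting in one of the first four clicks. A push of about 3 to 4 N on the tab takes it over a click; half-way between two clicks it jumps by itself into the next and stays there.
- tab_back: The half of the tab on its anticlockwise side (seen from above): its face is the one to push to turn the dial clockwise. 24 x 7 x 28 mm; origin at the centre of its underside; x points outwards from the dial's axis, y anticlockwise.
- tab_front: The other half of the tab, on its clockwise side, same size and axes.
- set_button (a joint): Travel of the push button in m: 0 up, 0.006 fully down; a spring brings it back; fully down takes 5 N.
- set_button_top (a point): Centre of the top face of the round grey push button (32 mm across) on the box, at the opposite end from the dial. It is pressed straight down.
- loupe: Black eyepiece loupe, 41 mm across, 38 mm high, standing beside the dial's end of the box. Origin: centre of its underside. To be left alone.
- pin_jar: Clear round jar with a white lid, 48 mm across, 46 mm high, behind the box. Origin: centre of its underside. To be left alone.
- vial: Slim vial with a black cap, 22 mm across, 62 mm high, behind the box. Origin: centre of its underside. To be left alone.

How it is judged:
By the outcome, as a careful person would: the job done as asked, in the order asked, and still so for the second after the job is handed in, with the robot touching nothing.
It also fails if it takes over 61 s, if anything falls off the work surface, if the arm or the gripper's body presses on something with over 40 N, if the wrist force passes 120 N, or if a joint passes its speed limit or range.

## Robot

A 6-joint arm with a two-finger parallel gripper is mounted at the origin on a cart in front of the work surface, level with it; the furniture and walls round the work are solid. World frame = base frame: x ahead of the robot, y to its left, z up, the work surface at z = 0. Lengths are in m, angles in rad, forces in N, time in s.
With the tool pointing down it reaches from about 0.35 to 0.975 m from the base axis. Payload 4.9 kg.
Tool frame: the origin (TCP) lies midway between the tips of the shut fingers; the grasp point (between the pads) lies ctrl.grip_point_offset behind it (ctrl.grip_point_offset is the distance from the TCP to the grasp point, in m); x points along the fingers, y is the direction in which the jaws open and shut, and the axes are right-handed (so a half turn about x gives the same grasp; the last joint's range is limited). The gripper opens to 85 mm and grips with 20 to 120 N. Pads are 22 mm wide; open, the fingers measure 114 mm over their backs; the gripper's body (76 mm by 85 mm) begins 54 mm behind the grasp point. The pads swing forward as they close: fully open they stand 13 mm farther back than shut.
Start: joints at [-1.453, 0.053, 1.613, -0, 1.476, -0.119], TCP at [0.147, -0.608, 0.231] pointing down, gripper open.
Joint ranges: [-3.01, 3.01], [-1.01, 2.22], [0.06, 2.58], [-1.02, 4.17], [0.09, 2.62], [-3.14, 3.14]. Speed limits (rad/s): [2.57, 2.57, 3.14, 3.14, 3.14, 3.14].

## Interface

Orientations are given as a rotation vector (axis times angle).
In Python, from station import ctrl gives the robot as it stands. The module is installed in compiled form; this text tells all that it offers.
- The arm moves only by the tool drive_tool, never from a script. Its argument "commands" is text: rows parted by semicolons, each of 5 numbers parted by spaces: the closure, from -1 (fully open) to 1 (shut), so that 0 is half open, then the shift along the tool's x, y, z in units of 40 mm (1.0 is 40 mm), then the turn about the tool's x in units of 5 degrees (1.0 is 5 degrees). A call has 1 to 8 rows; each row is the pose to reach, as a shift and turn from the pose commanded when the call began, along the tool's axes at that moment; what a row does not reach only later rows make up. A row lasts 1/12 s, in which the tool goes at most 41.7 mm and 7.16 degrees, less where a joint would pass 70% of its speed; a pose out of reach is approached as far as the arm can. A call with a gripper value outside its range is refused whole. The fingers move at their own pace and stop on an object; "newtons" is the grip in N (left out, the last holds). Time passes only in rows, so rows that repeat a pose let the fingers close. It gives the time, the measured TCP pose, the force and the opening at its end, in the units of the state.
- ctrl.get_obs(): the state, without advancing time (a new reading comes with each control period).
- ctrl.get_image(name): name is "scene" or "side" or "wrist"; returns (picture, depth): 400x640x3 uint8, blue, green, red; 400x640 float32, m along the optical axis (not along the pixel's ray), 0 where there is no reading.
- ctrl.camera_info(name): a dict with "K" (3x3 intrinsics, pixels), "T" (4x4, takes a point from camera to world coordinates). Camera axes: x right, y down, z forward; pixel columns grow to the right and rows downward; lengths in m; the calibration is good to about 2 mm. The wrist camera is an equidistant fisheye: a pixel r from the principal point sees the ray r / f radians off the axis. A picture is of the moment at which its call begins: read the wrist's pose just before it. camera_info takes no time and is no camera call; for the wrist camera it gives the pose at the moment of the call.
- ctrl.finish_job(): hands the job in, once; it reports no verdict.
The state is a dict: "t": time; "q": joint angles; "dq": joint speeds; "effort": joint torques, N m; "tool_pos": TCP position; "tool_rot": TCP orientation; "contact_force": force on the tool from outside, world axes, zero at the start; "wrist_torque": the same for the moment, N m; "opening": finger opening in m.
Only numpy, scipy, OpenCV 4.12 (cv2) and the standard library are available. Lean on these libraries where they do the work, as an engineer would, in place of code of your own. Each camera call takes 0.05 s, during which the arm holds its last target.

## Working session

There is one attempt and no reset: what is moved stays moved. The work goes in short steps, Python scripts to look and compute and a tool call to move; the robot and the scene stay as the last step left them, time stands still between calls to the robot, and variables do not carry over. Pictures are saved under pics/ and viewed, and the job is handed in when it is done.

Besides the shell and the picture viewer there is one more tool, called after ">>>" as name(argument=value, ...) on one line, values as JSON. drive_tool: Moves the arm, as the interface text tells. Its arguments: {"type":"object","properties":{"commands":{"type":"string"},"newtons":{"type":"number"}},"required":["commands"]}

```bash
mkdir -p pics
python3 - <<'E'
from station import ctrl
import cv2,numpy as np
np.set_printoptions(precision=4,suppress=True)
print(ctrl.get_obs(), ctrl.grip_point_offset)
for n in("scene","side","wrist"):
    i=ctrl.camera_info(n);print(n,i["K"],i["T"])
    p,d=ctrl.get_image(n);cv2.imwrite(f"pics/{n}0.png",p);np.save(f"{n}0.npy",d)
    np.savez(f"{n}0.npz",p=p,d=d,K=i["K"],T=i["T"])
E
```

```text
{'t': 0.0, 'q': array([-1.453 ,  0.0534,  1.6143,  0.    ,  1.476 , -0.119 ]), 'dq': array([-0.0003, -0.0003,  0.0008,  0.0002,  0.0003, -0.0014]), 'effort': array([ -0.0009, -39.3678, -37.0178,  -0.0002,   0.007 ,   0.    ]), 'tool_pos': array([ 0.1466, -0.6069,  0.2301]), 'tool_rot': array([ 2.0967,  0.2516, -2.0966]), 'contact_force': array([0.0156, 0.5314, 0.5633]), 'wrist_torque': array([-0.0091, -0.0302,  0.0314]), 'opening': 0.08552663094639794} 0.0187
scene [[459.9703   0.     320.3843]
 [  0.     459.9703 203.3953]
 [  0.       0.       1.    ]] [[ 0.9985  0.0492 -0.0258  0.6383]
 [ 0.0553 -0.8361  0.5458 -0.3551]
 [ 0.0053 -0.5464 -0.8375  0.8689]
 [ 0.      0.      0.      1.    ]]
side [[441.7962   0.     319.5344]
 [  0.     441.7962 203.3032]
 [  0.       0.       1.    ]] [[ 0.8661 -0.3362  0.3701  0.3032]
 [-0.4997 -0.6054  0.6195 -0.3633]
 [ 0.0158 -0.7214 -0.6923  0.6749]
 [ 0.      0.      0.      1.    ]]
wrist [[309.7069   0.     321.6607]
 [  0.     309.7069 199.9294]
 [  0.       0.       1.    ]] [[ 0.235  -0.9357 -0.2632  0.2123]
 [-0.972  -0.2268 -0.0616 -0.5911]
 [-0.002   0.2703 -0.9628  0.3726]
 [ 0.      0.      0.      1.    ]]
```

View pics/scene0.png

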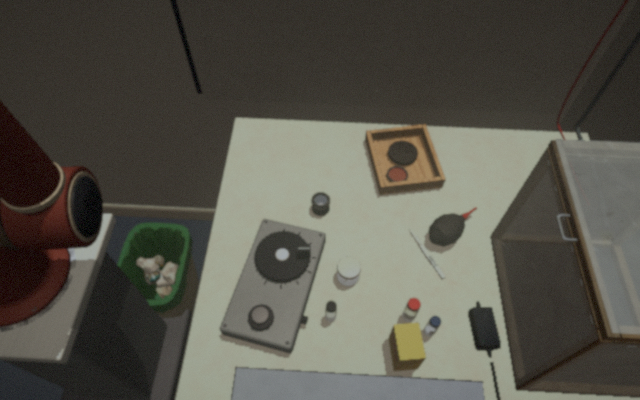

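View pics/side0.png

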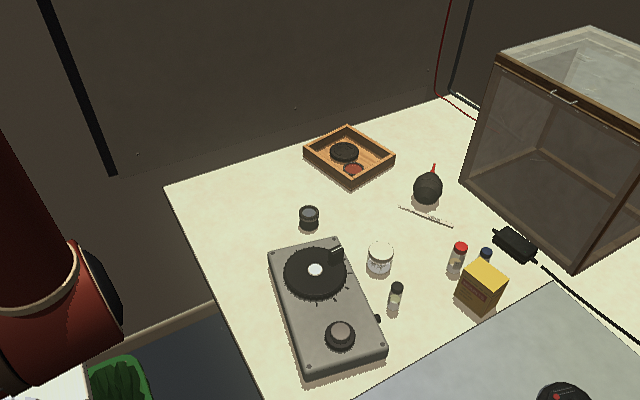

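View pics/wrist0.png

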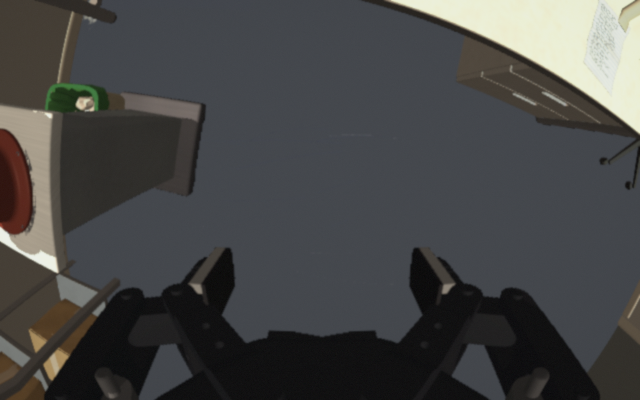

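The scene view shows the dimmer at about (275,285), with the boss at (282,255), the tab near (304,252) and the button at (261,317). In the side view the boss is at (315,270), the tab at (336,252) and the button at (340,335). I'll zoom in to measure.

Run:
```python
import cv2,numpy as np
for n,(x0,y0,w,h),s in(("scene",(215,180,160,180),3.3),("side",(250,190,160,190),3.1)):
    p=np.load(n+"0.npz")["p"][y0:y0+h,x0:x0+w]
    p=cv2.convertScaleAbs(p,alpha=1.6,beta=10)
    p=cv2.resize(p,None,fx=s,fy=s,interpolation=cv2.INTER_CUBIC)
    cv2.imwrite(f"pics/{n}zoom.png",p)
```

```text
(no output)
```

View pics/scenezoom.png

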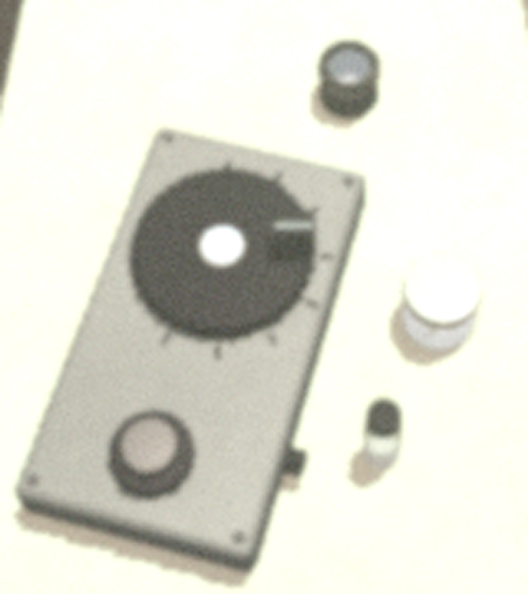

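View pics/sidezoom.png

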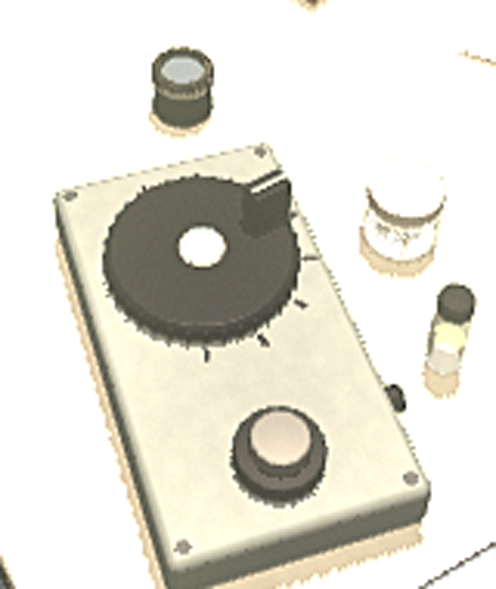

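```bash
cat > h.py <<'E'
import numpy as np,cv2
np.set_printoptions(precision=4,suppress=True)
def ld(n):
    z=np.load(n+"0.npz");return z["p"],z["d"],z["K"],z["T"]
def ray(n,uv):
    _,_,K,T=ld(n);r=T[:3,:3]@np.array([(uv[0]-K[0,2])/K[0,0],(uv[1]-K[1,2])/K[1,1],1]);return T[:3,3],r/np.linalg.norm(r)
def plane(n,uv,z):
    o,r=ray(n,uv);return o+r*(z-o[2])/r[2]
def tri(a,b):
    o1,r1=ray("scene",a);o2,r2=ray("side",b)
    A=np.c_[r1,-r2];s=np.linalg.lstsq(A,o2-o1,rcond=None)[0]
    p,q=o1+s[0]*r1,o2+s[1]*r2
    return (p+q)/2,np.linalg.norm(p-q)
S=lambda u,v:(215+(u+.5)/3.3-.5,180+(v+.5)/3.3-.5)
D=lambda u,v:(250+(u+.5)/3.1-.5,190+(v+.5)/3.1-.5)
E
python3 - <<'E'
from h import *
P={"boss":(S(222,245),D(202,246),.056),"btn":(S(149,445),D(280,437),None),
"tab_in":(S(274,227),D(252,190),.0805),"tab_out":(S(312,227),D(286,171),.0805),
"scrNearDial":(S(168,137),D(69,196),.04),"scrFarDial":(S(348,181),D(262,150),.04),
"scrNearBtn":(S(32,481),D(183,547),.04),"scrFarBtn":(S(237,538),D(411,479),.04)}
for k,(a,b,z) in P.items():
    t,e=tri(a,b);zz=z or t[2];print(k,t,"gap%.4f"%e,plane("scene",a,zz)[:2],plane("side",b,zz)[:2])
# masks for boss/button
for n,c in(("scene",P["boss"][0]),("side",P["boss"][1])):
    p,d,K,T=ld(n);g=cv2.cvtColor(p,6);x,y=map(int,c);w=g[y-12:y+13,x-12:x+13]
    m=(w>120).astype(np.uint8);N,l,s,cc=cv2.connectedComponentsWithStats(m);k=l[12,12];print(n,s[k],cc[k]+[x-12,y-12],c)
# loupe, jar,vial
for k,a,b in(("loupe",S(350,64),D(184,68)),("jar",S(442,288),D(406,190)),("vialcap",S(384,408),D(457,296))):
    print(k,tri(a,b))
E
```

```text
boss [0.5442 0.0518 0.0548] gap0.0009 [0.5442 0.0517] [0.5438 0.0505]
btn [ 0.5172 -0.075   0.0606] gap0.0004 [ 0.5171 -0.0748] [ 0.5172 -0.0752]
tab_in [0.5763 0.051  0.0849] gap0.0009 [0.5761 0.0528] [0.5783 0.0547]
tab_out [0.5984 0.0505 0.0889] gap0.0014 [0.5982 0.0541] [0.6026 0.0573]
scrNearDial [0.5    0.1354 0.0368] gap0.0005 [0.5004 0.1338] [0.4991 0.1327]
scrFarDial [0.6167 0.1052 0.0446] gap0.0015 [0.6164 0.1086] [0.6191 0.1077]
scrNearBtn [ 0.4521 -0.0924  0.0405] gap0.0009 [ 0.4518 -0.0918] [ 0.4522 -0.0927]
scrFarBtn [ 0.5687 -0.118   0.0417] gap0.0013 [ 0.5684 -0.1168] [ 0.5695 -0.118 ]
scene [  7   8  13  11 119] [281.8403 253.9412] (281.92424242424244, 253.89393939393938)
side [  6   6  15  13 141] [314.6454 269.2411] (314.8225806451613, 269.01612903225805)
loupe (array([0.613 , 0.1973, 0.0374]), np.float64(0.0013755357384754206))
jar (array([0.6766, 0.0368, 0.0427]), np.float64(0.0013066881439586263))
vialcap (array([ 0.6454, -0.0489,  0.0623]), np.float64(0.003981136194077132))
```

```bash
cat >> h.py <<'E'
from scipy.spatial.transform import Rotation as Ro
def rel(target,yawdeg=0,obs=None):
    from station import ctrl
    o=obs or ctrl.get_obs();R=Ro.from_rotvec(o["tool_rot"]).as_matrix()
    return R.T@(np.array(target)-o["tool_pos"])/.04
E
python3 - <<'E'
from h import *
from station import ctrl
o=ctrl.get_obs();R=Ro.from_rotvec(o["tool_rot"]).as_matrix();print(R,o["t"],o["q"])
ax=np.array([.544,.0513])
for i,uv in enumerate([(228,165),(280,175),(317,210),(327,257),(312,303),(272,340),(218,352),(165,340)]):
    p=plane("scene",S(*uv),.04);d=p[:2]-ax;print(i,p[:2],np.degrees(np.arctan2(d[1],d[0])),np.hypot(*d))
print(rel([.579,.115,.18]),rel([.5,-.3,.23]))
E
```

```text
[[-0.0002  0.2346 -0.9721]
 [ 0.0016 -0.9721 -0.2346]
 [-1.     -0.0016 -0.0002]] 0.15 [-1.453   0.0532  1.614  -0.      1.476  -0.119 ]
0 [0.5405 0.1157] 93.12990430561509 0.06446023338076524
1 [0.5737 0.1104] 63.340618364564214 0.06611599025146614
2 [0.5984 0.087 ] 33.284432756655164 0.06511461680380623
3 [0.6066 0.0553] 3.653819332998681 0.06275194501439528
4 [0.5996 0.0245] -25.70470349773926 0.06174871623897799
5 [ 0.5779 -0.0004] -56.77079607763888 0.061791618287584435
6 [ 0.5471 -0.0097] -87.13120528261388 0.06106424191744907
7 [ 0.5153 -0.004 ] -117.42115432455893 0.06229548276074344
[  1.2852 -15.0099 -14.7443] [  0.0189  -5.3898 -10.3907]
```

Tick 3 lies at 3.7° in world, and the tab's measured bearing of about 3.5° matches it. So the dial rests at click 3 and must go to click 7, at about -117° world. I'll travel there at height with the fingers shut, turning the tool anticlockwise so that tool +z becomes the pushing side.

>>> drive_tool(commands="1 0 -0.5 -0.5 -1; 1 0 -1.1 -1.1 -2; 1 0 -1.8 -1.8 -3; 1 0 -2.5 -2.5 -4; 1 0 -3.2 -3.2 -5; 1 0 -3.9 -3.9 -6; 1 0 -4.6 -4.6 -7; 1 0 -5.3 -5.3 -8", newtons=60)

```text
t: 0.82
tool_pos: [0.3034, -0.3499, 0.231]
tool_rot: [1.658, 0.841, -1.658]
contact_force: [0.7, 0.3, 0.2]
opening: -0.0001
```

Run:
```python
from h import *
from station import ctrl
o=ctrl.get_obs();R=Ro.from_rotvec(o["tool_rot"]).as_matrix();print(R,o["t"],o["q"],o["tool_pos"],o["opening"])
print(rel([.592,.105,.15]))
```

```text
[[ 0.0001  0.8067 -0.5909]
 [ 0.0002 -0.5909 -0.8067]
 [-1.     -0.0001 -0.0002]] 0.8167 [-1.0174 -0.3516  1.9753  0.0002  1.518  -0.3853] [ 0.3034 -0.3499  0.231 ] -9.889013869768568e-05
[  2.0273  -0.8988 -13.4368]
```

>>> drive_tool(commands="1 0 -0.1 -0.9 -1; 1 0.2 -0.1 -1.9 -2; 1 0.4 -0.2 -2.9 -3; 1 0.6 -0.3 -3.9 -4; 1 0.8 -0.3 -4.9 -5; 1 1 -0.4 -5.9 -6; 1 1.1 -0.5 -6.9 -7; 1 1.2 -0.5 -7.8 -8")

```text
t: 1.48
tool_pos: [0.4723, -0.0862, 0.1826]
tool_rot: [1.159, 1.241, -1.159]
contact_force: [0.0, -0.5, -0.6]
opening: 0.0002
```

Run:
```python
from h import *
from station import ctrl
o=ctrl.get_obs();R=Ro.from_rotvec(o["tool_rot"]).as_matrix();print(R,o["t"],o["q"],o["tool_pos"],o["opening"])
print(rel([.592,.105,.15]))
```

```text
[[-0.0006  0.9977  0.0676]
 [ 0.0005  0.0676 -0.9977]
 [-1.     -0.0006 -0.0005]] 1.4833 [-0.3358 -0.2703  1.9929  0.0002  1.4197 -0.4035] [ 0.4723 -0.0862  0.1826] 0.00022632076096213354
[ 0.8142  3.3084 -4.5663]
```

>>> drive_tool(commands="1 0 0.5 -0.7 0; 1 0 1.1 -1.5 0; 1 0 1.7 -2.3 0; 1 0.2 2.3 -3.1 0; 1 0.4 2.8 -3.8 0; 1 0.6 3.1 -4.3 0; 1 0.7 3.1 -4.3 0; 1 0.7 3.1 -4.3 0")

```text
t: 2.15
tool_pos: [0.5842, 0.0914, 0.1533]
tool_rot: [1.16, 1.241, -1.164]
contact_force: [0.0, 0.5, 1.2]
opening: -0.0001
```

Run:
```python
from h import *
from station import ctrl
o=ctrl.get_obs();print(o["t"],o["q"],o["tool_pos"],Ro.from_rotvec(o["tool_rot"]).as_matrix()[:,1])
print(rel([.588,.088,.063]))
for n in("scene","side","wrist"):
    i=ctrl.camera_info(n)
    p,d=ctrl.get_image(n);np.savez(f"{n}1.npz",p=p,d=d,K=i["K"],T=i["T"])
    cv2.imwrite(f"pics/{n}1.png",p)
a=np.load("scene1.npz")["p"][180:360,215:375];b=np.load("side1.npz")["p"][170:350,250:410]
cv2.imwrite("pics/z1.png",cv2.resize(cv2.convertScaleAbs(np.hstack([a,b]),alpha=1.6),None,fx=2.5,fy=2.5,interpolation=2))
```

```text
2.15 [ 0.0295  0.036   1.7633 -0.0004  1.346  -0.0348] [0.5842 0.0914 0.1533] [ 0.9979  0.0644 -0.0037]
[2.2563 0.0969 0.0895]
```

View pics/z1.png

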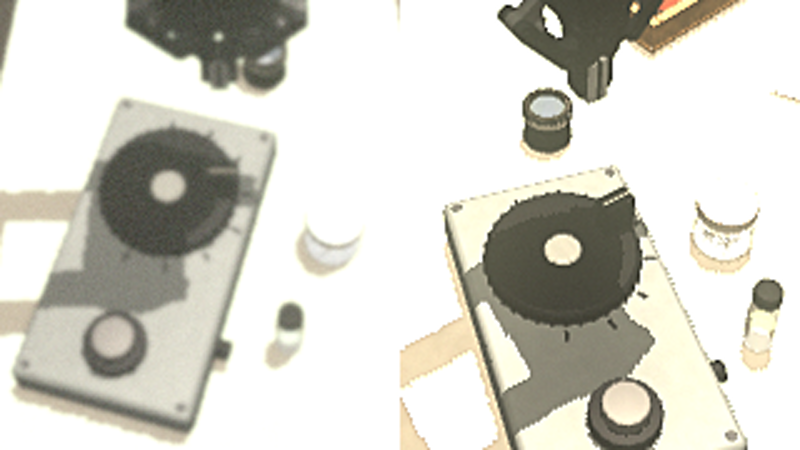

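View pics/wrist1.png

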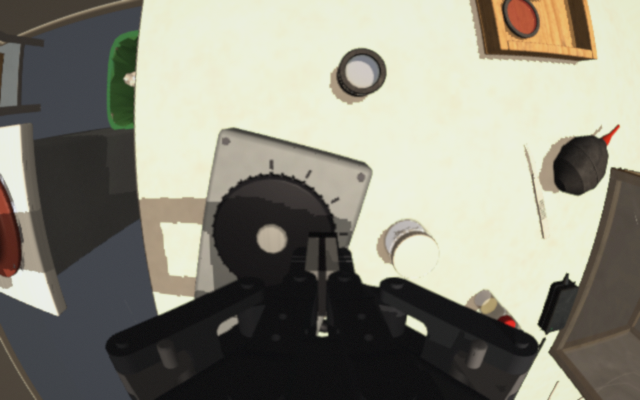

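Run:
```python
from h import *
z=np.load("wrist1.npz");K,T,p=z["K"],z["T"],z["p"]
def wp(uv,h):
    d=np.array([uv[0]-K[0,2],uv[1]-K[1,2]]);r=np.hypot(*d);th=r/K[0,0]
    v=T[:3,:3]@np.array([*(d/r*np.sin(th)),np.cos(th)]);o=T[:3,3];return o+v*(h-o[2])/v[2]
g=cv2.cvtColor(p,6)[225:252,255:288];m=(g>110).astype(np.uint8);N,l,s,c=cv2.connectedComponentsWithStats(m);k=l[13,16];print(s[k],c[k]+[255,225])
print(wp(c[k]+[255,225],.056),"ticks",wp((271,164),.04),wp((309,175),.04),wp((336,199),.04))
```

```text
[  2   0  30  27 633] [271.3791 238.3981]
[0.5429 0.0541 0.056 ] ticks [0.539  0.1151 0.04  ] [0.5718 0.1075 0.04  ] [0.5961 0.0878 0.04  ]
```

>>> drive_tool(commands="1 0.5 0 0.1 0; 1 1.1 0.1 0.1 0; 1 1.6 0.1 0.1 0; 1 2 0.1 0.1 0; 1 2.1 0.1 0.1 0; 1 2.1 0.1 0.1 0; 1 2.1 0.1 0.1 0")

```text
t: 2.88
tool_pos: [0.59, 0.0861, 0.0725]
tool_rot: [1.165, 1.236, -1.163]
contact_force: [-0.9, 1.1, 0.4]
opening: 0.0002
```

```bash
cat > v.py <<'E'
from h import *
from station import ctrl
import sys
def look(tag,cams=("scene","side")):
    o=ctrl.get_obs();y=Ro.from_rotvec(o["tool_rot"]).as_matrix()[:,1]
    print(o["t"],o["q"][5],o["tool_pos"],"yawY %.1f"%np.degrees(np.arctan2(y[1],y[0])),"F",o["contact_force"])
    im={n:ctrl.get_image(n)[0] for n in cams}
    L=[]
    if "scene" in im:L.append(im["scene"][190:370,215:375])
    if "side" in im:L.append(im["side"][200:380,250:410])
    cv2.imwrite(f"pics/{tag}.png",cv2.resize(cv2.convertScaleAbs(np.hstack(L),alpha=1.7,beta=10),None,fx=2.5,fy=2.5,interpolation=2))
E
python3 -c "
from v import *
look('z2')"
```

```text
2.8833 -0.04098678575542445 [0.59   0.0861 0.0725] yawY 3.5 F [-0.8658  1.1196  0.4477]
```

View pics/z2.png

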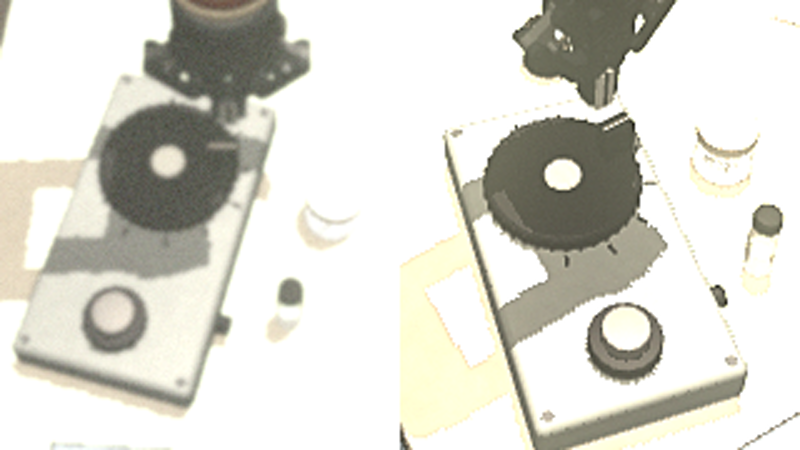

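The fingertip stands at about (232,105) in the scene half, on the anticlockwise side of the tab (223,147), and it's clear of the loupe. Next I'll lower it and close in on the tab.

>>> drive_tool(commands="1 0.1 -0.1 0 0; 1 0.2 -0.1 0.1 0; 1 0.2 -0.1 0.2 0; 1 0.2 -0.1 0.25 0; 1 0.2 -0.1 0.25 0")

```text
t: 3.4
tool_pos: [0.5861, 0.076, 0.0633]
tool_rot: [1.164, 1.238, -1.164]
contact_force: [-0.5, -0.5, 0.8]
opening: -0.0
```

```bash
cat > arc.py <<'E'
from h import *
from station import ctrl
import sys
# arc.py phi_end n  : rows to tab angle phi (deg world) from present
AX=np.array([.5435,.0525]);A,B,Z=.044,.018,.065
o=ctrl.get_obs();R=Ro.from_rotvec(o["tool_rot"]).as_matrix();y=np.degrees(np.arctan2(R[1,1],R[0,1]))
d=o["tool_pos"][:2]-AX;c,s=np.cos(np.radians(y)),np.sin(np.radians(y))
print("t",o["t"],"pos",o["tool_pos"],"yaw",y,"a,b",d@[c,s],d@[s,-c],"F",o["contact_force"],"Fcw",o["contact_force"][:2]@[s,-c],"q6",o["q"][5])
for f in map(float,sys.argv[1:]):
    c,s=np.cos(np.radians(f)),np.sin(np.radians(f))
    p=np.array([*(AX+A*np.array([c,s])+B*np.array([-s,c])),Z])
    print(f,np.round(rel(p),2),"turn",round((y-f)/5,2))
E
python3 arc.py 3.5 0 -4 -8 -12 -16 -20 -24 -28
```

```text
t 3.4 pos [0.5861 0.076  0.0633] yaw 3.5355205025069396 a,b 0.044007911855424395 -0.020862574217476865 F [-0.5289 -0.4762  0.7593] Fcw 0.4427085708369944 q6 -0.058447289053996536
3.5 [-0.04  0.    0.07] turn 0.01
0.0 [-0.04  0.03  0.14] turn 0.71
-4.0 [-0.04  0.05  0.22] turn 1.51
-8.0 [-0.04  0.07  0.3 ] turn 2.31
-12.0 [-0.04  0.08  0.38] turn 3.11
-16.0 [-0.04  0.09  0.47] turn 3.91
-20.0 [-0.04  0.09  0.55] turn 4.71
-24.0 [-0.04  0.08  0.63] turn 5.51
-28.0 [-0.04  0.07  0.71] turn 6.31
```

>>> drive_tool(commands="1 0 0 0.07 0; 1 0 0.03 0.14 0.7; 1 0 0.05 0.22 1.5; 1 0 0.07 0.3 2.3; 1 0 0.08 0.38 3.1; 1 0 0.09 0.46 3.9; 1 0 0.09 0.46 3.9")

```text
t: 3.98
tool_pos: [0.5911, 0.058, 0.0634]
tool_rot: [1.412, 1.063, -1.412]
contact_force: [0.0, 0.4, 0.0]
opening: 0.0
```

```bash
python3 arc.py -20 -24 -28 -32 -36 -40 -44 -48; python3 -c "
from v import *
look('z3')"
```

```text
t 3.9833 pos [0.5911 0.058  0.0634] yaw -16.01237600453832 a,b 0.04419920288840452 -0.01843660290378672 F [0.0322 0.433  0.0068] Fcw -0.4250466345003934 q6 0.2522258229694758
-20.0 [-0.04  0.02  0.09] turn 0.8
-24.0 [-0.04  0.05  0.17] turn 1.6
-28.0 [-0.04  0.06  0.25] turn 2.4
-32.0 [-0.04  0.08  0.33] turn 3.2
-36.0 [-0.04  0.08  0.41] turn 4.0
-40.0 [-0.04  0.08  0.5 ] turn 4.8
-44.0 [-0.04  0.08  0.58] turn 5.6
-48.0 [-0.04  0.07  0.66] turn 6.4
3.9833 0.2522258229694758 [0.5911 0.058  0.0634] yawY -16.0 F [0.0322 0.433  0.0068]
```

View pics/z3.png

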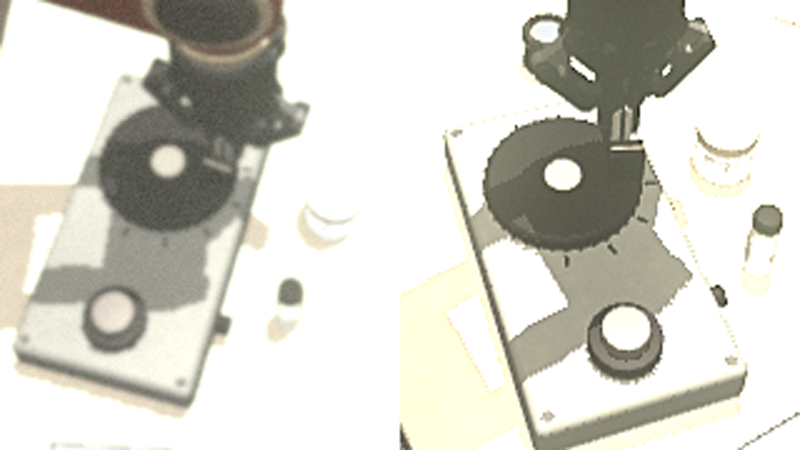

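The tab's white line, at about (218,165) in the scene half, has jumped on to the -26° mark, so that's one click. Now the second.

>>> drive_tool(commands="1 0 0.02 0.09 0.8; 1 0 0.05 0.17 1.6; 1 0 0.06 0.25 2.4; 1 0 0.08 0.33 3.2; 1 0 0.08 0.41 4; 1 0 0.08 0.5 4.8; 1 0 0.08 0.6 5.8; 1 0 0.08 0.6 5.8")

```text
t: 4.75
tool_pos: [0.5872, 0.0343, 0.0633]
tool_rot: [1.759, 0.73, -1.759]
contact_force: [-0.3, 0.4, 0.2]
opening: 0.0004
```

```bash
python3 arc.py -50 -54 -58 -62 -66 -70 -74 -78; python3 -c "
from v import *
look('z4')"
```

```text
t 4.75 pos [0.5872 0.0343 0.0633] yaw -44.945788855395186 a,b 0.04382304583098977 -0.0179774773552539 F [-0.284   0.3546  0.2372] Fcw -0.05034156453082915 q6 0.7163893175971048
-50.0 [-0.04  0.04  0.1 ] turn 1.01
-54.0 [-0.04  0.06  0.18] turn 1.81
-58.0 [-0.04  0.08  0.26] turn 2.61
-62.0 [-0.04  0.09  0.34] turn 3.41
-66.0 [-0.04  0.09  0.42] turn 4.21
-70.0 [-0.04  0.09  0.51] turn 5.01
-74.0 [-0.04  0.08  0.59] turn 5.81
-78.0 [-0.04  0.07  0.67] turn 6.61
4.75 0.7163893175971048 [0.5872 0.0343 0.0633] yawY -44.9 F [-0.284   0.3546  0.2372]
```

View pics/z4.png

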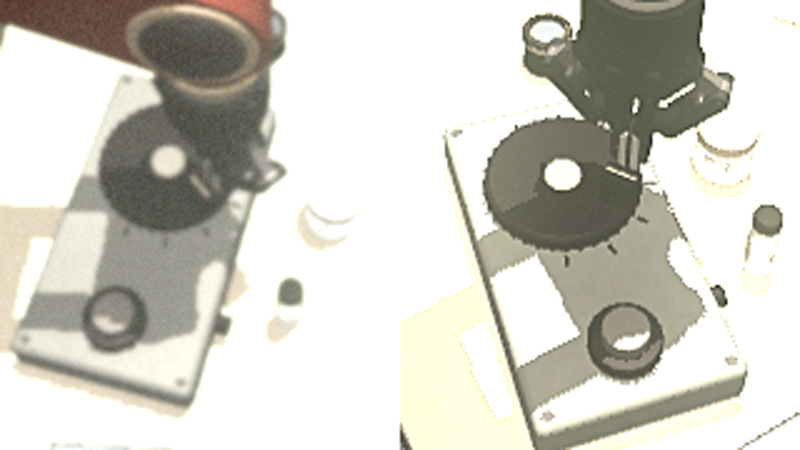

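The white line, at about (205,186), now points to roughly -55°, so that's two clicks. Now the third.

>>> drive_tool(commands="1 0 0.04 0.1 1; 1 0 0.06 0.18 1.8; 1 0 0.08 0.26 2.6; 1 0 0.09 0.34 3.4; 1 0 0.09 0.42 4.2; 1 0 0.09 0.51 5; 1 0 0.08 0.61 6; 1 0 0.08 0.61 6")

```text
t: 5.52
tool_pos: [0.5721, 0.0149, 0.0633]
tool_rot: [2.08, 0.276, -2.081]
contact_force: [0.7, -0.2, -0.3]
opening: -0.0001
```

```bash
python3 arc.py -80 -84 -88 -92 -96 -100 -104 -107; python3 -c "
from v import *
look('z5')"
```

```text
t 5.5167 pos [0.5721 0.0149 0.0633] yaw -74.89226185293663 a,b 0.04374258567076972 -0.01776972261108926 F [ 0.6561 -0.2473 -0.2522] Fcw -0.568985031694931 q6 1.2032160616466945
-80.0 [-0.04  0.04  0.09] turn 1.02
-84.0 [-0.04  0.06  0.17] turn 1.82
-88.0 [-0.04  0.08  0.26] turn 2.62
-92.0 [-0.04  0.09  0.34] turn 3.42
-96.0 [-0.04  0.09  0.42] turn 4.22
-100.0 [-0.04  0.09  0.5 ] turn 5.02
-104.0 [-0.04  0.09  0.59] turn 5.82
-107.0 [-0.04  0.08  0.65] turn 6.42
5.5167 1.2032160616466945 [0.5721 0.0149 0.0633] yawY -74.9 F [ 0.6561 -0.2473 -0.2522]
```

View pics/z5.png

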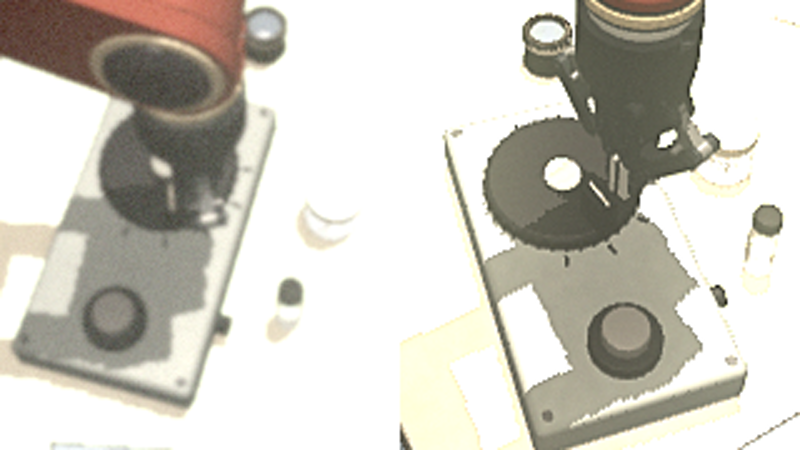

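The white line at (171,195) is now almost straight down the picture, at about -87°, so that's three clicks. Now the fourth.

>>> drive_tool(commands="1 0 0.04 0.09 1; 1 0 0.06 0.17 1.8; 1 0 0.08 0.26 2.6; 1 0 0.09 0.34 3.4; 1 0 0.09 0.42 4.2; 1 0 0.09 0.5 5; 1 0 0.09 0.61 6; 1 0 0.09 0.61 6")

```text
t: 6.28
tool_pos: [0.5494, 0.0053, 0.0633]
tool_rot: [-2.083, 0.272, 2.083]
contact_force: [0.2, -0.1, -0.4]
opening: -0.0001
```

```bash
python3 arc.py -106 ; python3 -c "
from v import *
look('z6')"
```

```text
t 6.2833 pos [0.5494 0.0053 0.0633] yaw -104.86425393858251 a,b 0.044136711639909725 -0.017826388410193416 F [ 0.1605 -0.1221 -0.4472] Fcw -0.18641916675708442 q6 1.7043197484791686
-106.0 [-0.04  0.01  0.02] turn 0.23
6.2833 1.7043197484791686 [0.5494 0.0053 0.0633] yawY -104.9 F [ 0.1605 -0.1221 -0.4472]
```

View pics/z6.png

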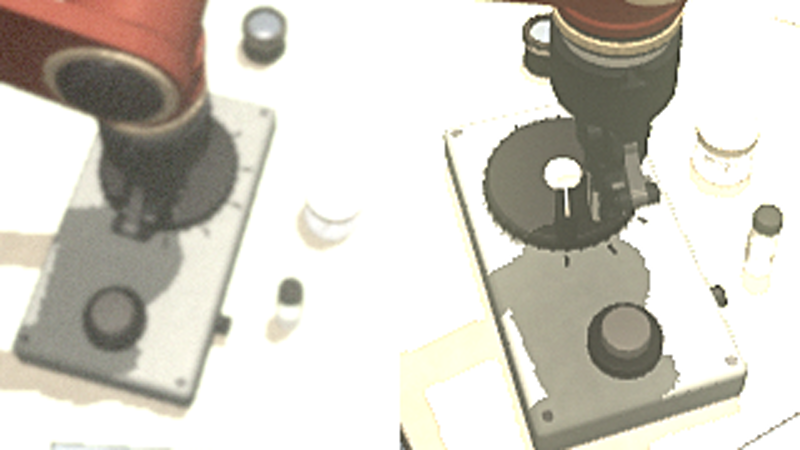

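The tab has jumped to the last mark: in the side half the line at (567,200) points at the tick at (567,260). I'll back away from it, lift, and check.

>>> drive_tool(commands="1 0 0 -0.2 0; 1 0 0 -0.4 0; 1 -0.5 0 -0.4 0; 1 -1.2 0 -0.4 0; 1 -2 0 -0.5 0; 1 -2.5 0 -1.2 0; 1 -2.5 0 -2 0; 1 -2.5 0 -2.6 0")

```text
t: 7.05
tool_pos: [0.6543, -0.0225, 0.1667]
tool_rot: [-2.09, 0.272, 2.076]
contact_force: [-0.1, 0.7, 0.1]
opening: -0.0002
```

```bash
python3 -c "
from v import *
look('z7')
print(rel([.5172,-.075,.10]))"
```

```text
7.05 1.6820724754386112 [ 0.6543 -0.0225  0.1667] yawY -104.9 F [-0.1475  0.693   0.1191]
[1.5873 2.1358 2.9664]
```

View pics/z7.png

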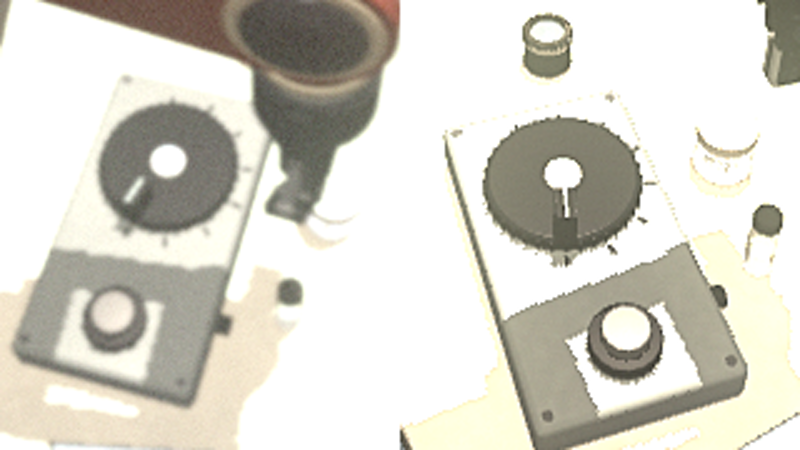

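The dial rests at click 7: the white line at (135,190) points to the last tick, and the loupe, jar and vial haven't moved. Next is the button. I'll turn the tool back 90° on the way so that the wide knuckles stay clear of the tab.

>>> drive_tool(commands="1 0 0.2 0.4 -1.3; 1 0 0.5 0.8 -2.6; 1 0 0.8 1.2 -3.9; 1 0 1.1 1.6 -5.2; 1 0 1.4 2 -6.5; 1 0 1.7 2.4 -7.8; 1 0 1.9 2.7 -9.1; 1 0 2.1 2.9 -10.4")

```text
t: 7.82
tool_pos: [0.5149, -0.0729, 0.1628]
tool_rot: [1.845, 0.626, -1.847]
contact_force: [-0.6, -0.2, 0.9]
opening: -0.0002
```

>>> drive_tool(commands="1 0 0 0 -1.3; 1 0 0 0 -2.6; 1 0 0 0 -3.9; 1 0 0 0 -5.2; 1 0 0 0 -6.5; 1 0 0 0 -7.6; 1 0 0 0 -7.6; 1 0 0 0 -7.6")

```text
t: 8.48
tool_pos: [0.5163, -0.0728, 0.1631]
tool_rot: [1.4, 1.074, -1.4]
contact_force: [-0.3, -0.3, -0.2]
opening: 0.0003
```

```bash
python3 -c "
from v import *
look('z8')
print(rel([.5172,-.075,.075]))"
```

```text
8.4833 -0.02050383791622374 [ 0.5163 -0.0728  0.1631] yawY -15.0 F [-0.3218 -0.2572 -0.2475]
[2.2042 0.0349 0.0468]
```

View pics/z8.png

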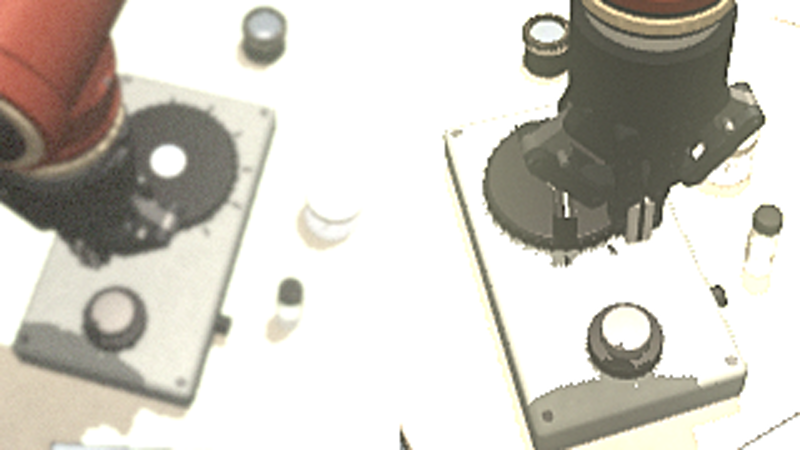

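The fingertip hangs over the button, offset in the picture only because of its height. I'll go down to just above the button.

>>> drive_tool(commands="1 0.5 0 0 0; 1 1.1 0 0 0; 1 1.6 0 0 0; 1 1.9 0 0 0; 1 2.1 0 0 0; 1 2.1 0 0 0; 1 2.1 0 0 0; 1 2.1 0 0 0")

```text
t: 9.25
tool_pos: [0.5175, -0.0732, 0.0807]
tool_rot: [1.399, 1.072, -1.397]
contact_force: [-0.2, -0.2, 0.1]
opening: 0.0
```

```bash
python3 -c "
from v import *
look('z9')
print(rel([.5172,-.075,.053]))"
```

```text
9.25 -0.02222304721864764 [ 0.5175 -0.0732  0.0807] yawY -14.9 F [-0.2284 -0.2296  0.0721]
[0.6965 0.0003 0.045 ]
```

View pics/z9.png

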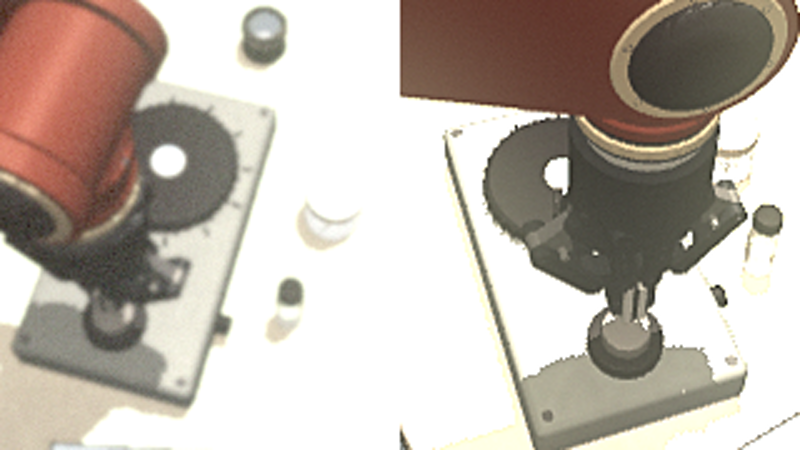

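The fingertip is centred over the button at (630,305) in the side half. I'll press in stages and watch the force.

>>> drive_tool(commands="1 0.2 0 0.05 0; 1 0.35 0 0.05 0; 1 0.45 0 0.05 0; 1 0.55 0 0.05 0; 1 0.6 0 0.05 0; 1 0.6 0 0.05 0")

```text
t: 9.85
tool_pos: [0.5158, -0.0749, 0.056]
tool_rot: [1.398, 1.076, -1.4]
contact_force: [-3.0, 0.4, 7.6]
opening: 0.0001
```

>>> drive_tool(commands="1 0.05 0 0 0; 1 0.1 0 0 0; 1 0.1 0 0 0; 1 0.1 0 0 0")

```text
t: 10.18
tool_pos: [0.5161, -0.075, 0.0556]
tool_rot: [1.396, 1.077, -1.401]
contact_force: [-15.6, 2.8, 29.0]
opening: -0.0003
```

The force went from 7.6 to 29 N in under 0.5 mm, so the button is on its hard stop. Now I'll let go.

>>> drive_tool(commands="1 -0.15 0 0 0; 1 -0.4 0 0 0; 1 -0.8 0 0 0; 1 -1.5 0 0 0; 1 -2.2 0 0 0; 1 -3 0 0 0; 1 -3.5 0 0 0; 1 -3.5 0 0 0")

```text
t: 10.85
tool_pos: [0.5189, -0.0756, 0.1973]
tool_rot: [1.402, 1.066, -1.391]
contact_force: [-0.4, 0.4, 1.1]
opening: -0.0001
```

>>> drive_tool(commands="1 0 0 0.8 0; 1 0 0 1.7 0; 1 0 0 2.6 0; 1 0 0 3.5 0; 1 0 0 4.2 0; 1 0 0 4.5 0; 1 0 0 4.5 0; 1 0 0 4.5 0")

```text
t: 11.52
tool_pos: [0.4692, -0.2484, 0.1903]
tool_rot: [1.4, 1.076, -1.4]
contact_force: [0.4, 1.0, -0.1]
opening: 0.0
```

```bash
python3 -c "
from v import *
look('z10')"
```

```text
11.5167 -0.36588885536466176 [ 0.4692 -0.2484  0.1903] yawY -15.0 F [ 0.4324  1.0065 -0.1207]
```

View pics/z10.png

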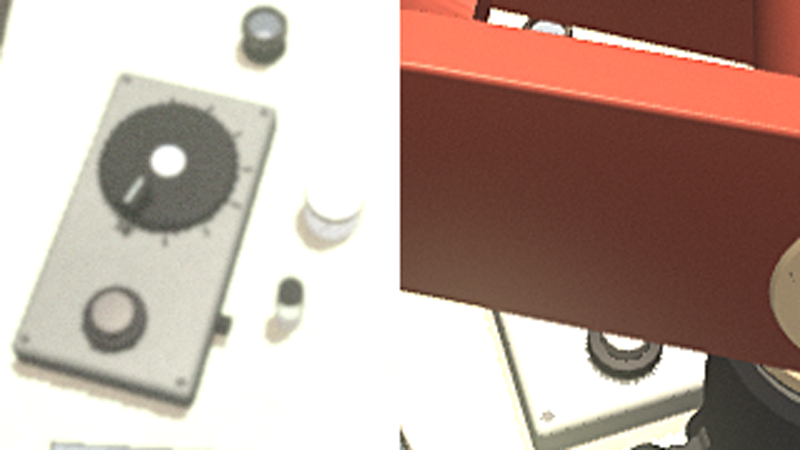

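The scene half shows the tab still at the last tick (135,192) and the button up at (114,313), with the loupe, jar and vial where they were. One numeric check before handing in.

Run:
```python
from h import *
from station import ctrl
f=lambda u,v:(215+u/2.5,190+v/2.5)
a=plane("scene",f(143,180),.0805);b=plane("scene",f(124,204),.0805);d=(b-a)[:2]
print("tab dir",np.degrees(np.arctan2(d[1],d[0])), "mid bearing",np.degrees(np.arctan2(*(((a+b)/2)[:2]-[.5435,.0525])[::-1])))
p,D=ctrl.get_image("scene");q=ld("scene")[0]
df=cv2.absdiff(cv2.GaussianBlur(p,(5,5),0),cv2.GaussianBlur(q,(5,5),0)).max(2)
for n,(x,y) in dict(loupe=(321,203),jar=(348,272),vial=(331,311),button=(261,317),tab=(304,252)).items(): print(n,df[y-14:y+15,x-10:x+11].max())
print(ctrl.get_obs()["contact_force"]); ctrl.finish_job()
```

```text
tab dir -120.23050756981866 mid bearing -114.67822712981547
loupe 3
jar 2
vial 3
button 3
tab 39
[ 0.067  -0.4442 -0.0877]
the job is handed in; nothing more can be done
```

I turned the dial exactly four clicks clockwise, from click 3 to click 7 (the last one), then pressed the button fully down and let go. The job is handed in after about 11.6 s on the robot's clock. I pushed the tab only with the outside of the shut fingers and looked after each click.

- **Dial:** the tab's bearing read −115° from its position and −120° from its white line. The last mark is at about −117°, so the two readings agree within measuring error.
- **Button:** the force rose from 7.6 to 29 N in under 0.5 mm, which shows it was on its stop. In the last picture it looks the same as before the press, so it has come back up.
- **Things round the box:** the loupe, jar and vial show no change from the first picture (differences of 3 grey levels or less). The arm is clear, with no contact force on it.

No check failed. The only mismatch was in the first measurements: the tab's top came out 4–8 mm too high from two views. I used the stated height there, and the tick marks and wrist camera agreed with the result.

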